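Open the counterweighted hold-down arm and load the knob

TASK

Swing the counterweighted hold-down arm up past its balance point and ease it back until its weight rests by itself on the rubber buffer; the buffer is set at a different height every time, so feel for it, and keep hold of the arm until it is down, and neither let it fall onto the buffer nor press it hard. Then set the black clamp knob flat in the round nest that the arm had covered, without dropping it, and leave the arm open. Do not disturb the tape roll and the two bolts.

Things in the scene. Friction and masses are not known exactly. Their poses are not given: they have to be found in the camera images.
- fixture: Hold-down fixture fixed to the table: aluminium base plate 290 x 110 x 12 mm with two grey cheeks that carry the arm's hinge. Origin on the table right under the middle of the hinge axis; -x points along the closed arm (to the robot), +y along the hinge axis, z up. The plate reaches from x = -185 to +105 mm. It may stand turned by up to 0.3 rad.
- hinge (a point): Middle of the arm's hinge axis, 95 mm above the table; the axis runs along the fixture's y.
- handle (a point): Middle of the arm's cross handle, a round steel bar 16 mm in diameter and 156 mm long along the fixture's y, 180 mm from the hinge axis. The beam (20 mm wide) joins it in the middle; grip the bar about 50 mm to either side of it. With the arm closed it lies at hinge height, 95 mm above the table. The bar may turn between the fingers.
- swing_arm (a joint): Angle of the hold-down arm: 0 lying level (closed), growing as the handle rises and swings back over the hinge, pi/2 upright. Below its balance angle (about 0.7 to 1.1 rad, varies with the counterweight) it falls shut, beyond it falls open; 2 to 3 N at the handle lifts it. The buffer stops it somewhere between about 1.45 and 1.95 rad.
- buffer (a joint): How far the rubber-headed buffer (30 mm in diameter, standing on the base plate 70 mm behind the hinge axis) is pressed down, m: 0 free, 0.010 at most, about 4.5 N per mm. The resting arm alone presses it about 0.5 to 2 mm. The height of the buffer differs every time and is not measured.
- nest (a point): Centre of the floor of the round nest on the base plate, 12 mm above the table, 135 mm in front of the hinge axis, under the arm's foot. Inner diameter 55 mm; its rim is 66 mm across outside and stands 6 mm above the floor.
- knob_mid (a point): Centre, half-way up, of the loose black lobed clamp knob lying flat on the table to the right of the fixture: about 47 mm across and 27 mm high (centre 13.5 mm above its underside), 50 g.
- tape: Loose roll of masking tape lying flat, 86 mm across, 24 mm high, a bystander; origin at the centre of its underside.
- bolt_a: Loose steel bolt lying on its side, 47 mm long, 20 mm high, a bystander; origin under its middle.
- bolt_b: A second such bolt, a bystander.
- weight (a point): Centre of the arm's steel counterweight, a cylinder 48 mm in diameter and 50 mm wide, with the arm closed 75 mm above and 30 mm behind the hinge. With the arm swung open it comes down on the buffer behind the hinge.
- foot (a point): Middle of the round rubber face (27 mm in diameter) of the arm's foot, 135 mm from the hinge along the beam and 47 mm below the hinge line; above the nest with the arm closed, pointing to the robot with the arm upright.
There are look-alikes about, which are no part of the job. Of the things that look like the part that bears knob_mid, take the one that is farthest to the robot's right at the start.

How it is judged:
On the way, in this order (a step that is already met when the one before it is completed fails the run):
1. the arm is swung over and rests by itself on the buffer, let go (value of joint swing_arm above 1.4 rad and value of joint buffer above 0.0004 m and velocity of joint swing_arm between -0.1 and 0.1 rad/s and contact force between the fingers and fixture below 0.1 N), for 0.3 s.
2. the knob lies flat in the nest (horizontal distance between knob_mid and nest below 0.007 m and z of knob_mid in the frame of nest between 0.01 and 0.0165 m and angle between knob_mid's own z axis and vertical below 0.12 rad), for 0.2 s.
At the end, for the whole second after the job is handed in: The arm stands open beyond 1.4 rad, still (below 0.1 rad/s), its counterweight resting on the buffer (pressed by more than 0.4 mm); the knob lies at rest and flat (within 0.12 rad) on the nest's floor, its centre within 7 mm of the nest's centre (all of step 2 and value of joint swing_arm above 1.4 rad and value of joint buffer above 0.0004 m and velocity of joint swing_arm between -0.1 and 0.1 rad/s and linear speed of knob below 0.02 m/s); the robot touches nothing.
It fails at once if the arm is pressed or dropped hard onto its buffer (buffer pressed by more than 4.9 mm, 22 N) (value of joint buffer above 0.0049 m).
It fails at once if the arm is flung (faster than 1.5 rad/s), or let go so that it falls open by itself faster than 0.8 rad/s (velocity of joint swing_arm above 1.5 rad/s or velocity of joint swing_arm below -1.5 rad/s or (velocity of joint swing_arm above 0.8 rad/s and contact force between the fingers and fixture below 0.05 N)).
It fails at once if the knob is dropped (falls free faster than 0.6 m/s) (linear speed of knob above 0.6 m/s and contact force between the fingers and knob below 0.05 N).
It fails at once if the tape roll or a bolt is moved by more than 30 mm (distance of any of tape, bolt_a, bolt_b from where it was at the start of the episode above 0.03 m).
It also fails if it takes over 72 s, if anything falls off the work surface, if the arm or the gripper's body presses on something with over 40 N, if the wrist force passes 120 N, or if a joint passes its speed limit or range.

ROBOT

A 6-joint arm with a two-finger parallel gripper is mounted at the origin on a cart in front of the work surface, level with it; the furniture and walls round the work are solid. World frame = base frame: x ahead of the robot, y to its left, z up, the work surface at z = 0. Lengths are in m, angles in rad, forces in N, time in s.
With the tool pointing down it reaches from about 0.225 to 0.875 m from the base axis. Payload 3.4 kg.
Tool frame: the origin (TCP) lies at the very end of the fingers, on their centre line; the grasp point (between the pads) lies 19 mm behind it (manip.grasp_offset is the distance from the TCP to the grasp point, in m); x points along the fingers, y is the direction in which the jaws open and shut, and the axes are right-handed (so a half turn about x gives the same grasp; the last joint's range is limited). The gripper opens to 85 mm and grips with 20 to 120 N. Pads are 22 mm wide; open, the fingers measure 114 mm over their backs; the gripper's body (76 mm by 85 mm) begins 54 mm behind the grasp point. The pads swing forward as they close: fully open they stand 13 mm farther back than shut.
Start: joints at [1.183, 0.276, 1.505, -0, 1.361, -0.121], TCP at [0.152, 0.555, 0.231] pointing down, gripper open.
Joint ranges: [-2.89, 2.89], [-0.75, 2.08], [0.22, 2.7], [-1.18, 4.32], [0.11, 2.71], [-2.7, 2.7]. Speed limits (rad/s): [2.57, 2.57, 3.14, 3.14, 3.14, 3.14].

INTERFACE

Orientations are given as a unit quaternion [w, x, y, z].
In Python, from rig import manip gives the robot as it stands.
- The arm moves only by the tool step_arm, never from a script. Its argument "increments" is a list of rows, each an object with "grip": the opening, from 0 (shut) to 1 (fully open); "delta_pos": the shift along the world's x, y, z in m, a list of three; "twist": the turn about the world's z in degrees. A call has 1 to 10 rows; each row shifts and turns the commanded pose from where the row before left it; what a row does not reach is not made up. A row lasts 1/12 s, in which the tool goes at most 41.7 mm and 7.16 degrees, less where a joint would pass 70% of its speed; a pose out of reach is approached as far as the arm can. A call with a gripper value outside its range is refused whole. The fingers move at their own pace and stop on an object; "force" is the grip in N (left out, the last holds). Time passes only in rows, so rows that do not move let the fingers close. It gives the time, the measured TCP pose, the force and the opening at its end, in the units of the state.
- manip.get_state(): the state, without advancing time (a new reading comes with each control period).
- manip.get_image(name): name is "side" or "top" or "wrist"; returns a dict with "img" (420x560x3 uint8, red, green, blue), "fx", "fy", "cx", "cy" (pixels), "D" ([k1, k2, p1, p2, k3] as OpenCV has them; the pictures are not rectified), "rvec" (rotation vector, rad) and "tvec" (3), from world to camera coordinates, as OpenCV has them; the wrist camera has in their place "mount" (4x4, takes a point from camera to tool coordinates, whose origin is the TCP and whose axes are the tool frame's). Camera axes: x right, y down, z forward; pixel columns grow to the right and rows downward; lengths in m; the calibration is good to about 2 mm. A picture is of the moment at which its call begins: read the wrist's pose just before it. There is no depth.
- manip.sign_off(): hands the job in, once; it reports no verdict.
The state is a dict: "clock": time; "qpos": joint angles; "qd": joint speeds; "effort": joint torques, N m; "position": TCP position; "ee_rot": TCP orientation; "contact_force": force on the tool from outside, world axes, zero at the start; "moment": the same for the moment, N m; "width": finger opening in m.
Only numpy, scipy, OpenCV 4.12 (cv2) and the standard library are available. Lean on these libraries where they do the work, as an engineer would, in place of code of your own. Each camera call takes 0.05 s, during which the arm holds its last target. There are 200 camera calls.

## Working session

There is one attempt and no reset: what is moved stays moved. The work goes in short steps, Python scripts to look and compute and a tool call to move; the robot and the scene stay as the last step left them, time stands still between calls to the robot, and variables do not carry over. Pictures are saved under pics/ and viewed, about 8 in all and at most 12, crops included, and the job is handed in when it is done.

Besides the shell and the picture viewer there is one more tool, called after "Emit:" by a JSON object that holds its "fn" and its "kwargs", one argument or row to a line. step_arm: Moves the arm, as the interface text tells. Its arguments: {"type":"object","properties":{"increments":{"type":"array"},"force":{"type":"number"}},"required":["increments"]}

```bash
ls; mkdir -p pics; python3 - <<'E'
from rig import manip
import cv2,numpy as np
print(manip.get_state())
for n in("top","side"):
    d=manip.get_image(n); cv2.imwrite(f"pics/{n}0.png",d["img"][:,:,::-1])
    np.save(f"pics/{n}0.npy",d,allow_pickle=True)
    print(n,{k:v for k,v in d.items() if k!="img"})
E
```

```text
pics
{'clock': 0.0, 'qpos': array([ 1.18303538e+00,  2.76566180e-01,  1.50615247e+00,  5.09697328e-06,
        1.36070324e+00, -1.20971042e-01]), 'qd': array([-0.00011846,  0.00058613, -0.00098916,  0.0009381 , -0.00089553,
       -0.00207148]), 'effort': array([-9.72027156e-04, -4.16783023e+01, -2.45808256e+01, -1.46634090e-05,
        1.08096673e-02,  2.26440886e-05]), 'position': array([0.15137171, 0.55415557, 0.23044844]), 'ee_rot': array([ 0.70066011,  0.09341984,  0.700989  , -0.0946708 ]), 'contact_force': array([-0.85093625,  0.83352462, -0.06295963]), 'moment': array([-0.02157948, -0.01018717,  0.02515149]), 'width': 0.08554245543315525}
top {'fx': 485.260695449805, 'fy': 485.260695449805, 'cx': 283.9724287805347, 'cy': 206.35856526396458, 'D': array([-0.08633479,  0.        ,  0.        ,  0.        ,  0.        ]), 'rvec': array([ 2.20419491, -2.00820414,  0.21576848]), 'tvec': array([-0.14306554,  0.58310551,  1.04059817])}
side {'fx': 410.9455610505057, 'fy': 410.9455610505057, 'cx': 283.7995399945146, 'cy': 206.12761194656073, 'D': array([-0.03127791,  0.        ,  0.        ,  0.        ,  0.        ]), 'rvec': array([ 2.24837284, -0.68856112,  0.29898096]), 'tvec': array([-0.55111562,  0.23342979,  0.76401707])}
```

View pics/top0.png

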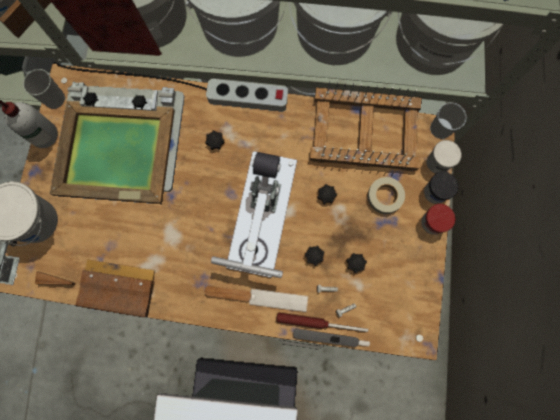

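View pics/side0.png

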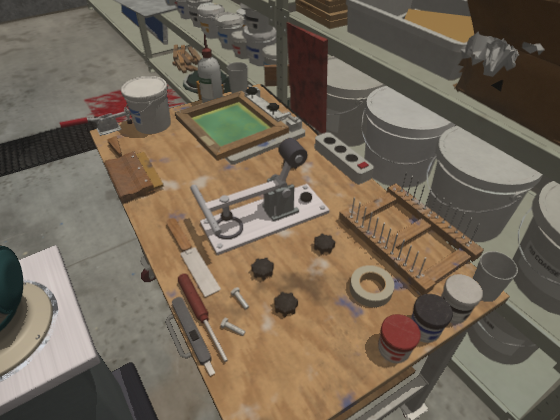

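The top view shows the fixture at about (262,215), with handle bar ends at about (213,262) and (281,274). The dark knobs are at (326,194), (315,255) and (357,263), the tape at (387,195), and the bolts at (327,289) and (346,309). The side view shows the same layout.

```bash
cat > h.py <<'E'
import numpy as np,cv2
from scipy.spatial.transform import Rotation as R
def cam(d,pose=None):
    K=np.array([[d["fx"],0,d["cx"]],[0,d["fy"],d["cy"]],[0,0,1]])
    if "rvec" in d: Rm=cv2.Rodrigues(d["rvec"])[0]; t=d["tvec"]
    else:
        p,q=pose; T=np.eye(4); T[:3,:3]=R.from_quat(np.r_[q[1:],q[0]]).as_matrix(); T[:3,3]=p
        M=np.linalg.inv(T@d["mount"]); Rm=M[:3,:3]; t=M[:3,3]
    return K,d["D"],Rm,t
def ray(c,uv,z):
    K,D,Rm,t=c
    n=cv2.undistortPoints(np.array(uv,float).reshape(-1,1,2),K,D).reshape(-1,2)
    v=np.c_[n,np.ones(len(n))]@Rm; o=-Rm.T@t
    return o+v*((z-o[2])/v[:,2])[:,None]
def proj(c,P):
    K,D,Rm,t=c
    return cv2.projectPoints(np.array(P,float).reshape(-1,3),cv2.Rodrigues(Rm)[0],t,K,D)[0].reshape(-1,2)
def load(n): return np.load(n,allow_pickle=True).item()
E
python3 - <<'E'
from h import *
np.set_printoptions(precision=4,suppress=True)
d=load("pics/top0.npy");c=cam(d);s=load("pics/side0.npy");cs=cam(s)
im=d["img"].astype(int)
dark=((im.max(2)<60)).astype(np.uint8)
n,l,st,ce=cv2.connectedComponentsWithStats(dark)
for i in range(1,n):
    if 100<st[i,4]<700 and 200<ce[i][0]<420 and 120<ce[i][1]<300: print("dark",st[i],ce[i],ray(c,ce[i],.02)[0])
br=((im.min(2)>150)&(im.max(2)-im.min(2)<30)).astype(np.uint8)
n,l,st,ce=cv2.connectedComponentsWithStats(br)
for i in range(1,n):
    if 15<st[i,4] and 200<ce[i][0]<380 and 140<ce[i][1]<330:
        r=cv2.minAreaRect(np.argwhere(l==i)[:,::-1].astype(np.float32)); print("bright",st[i],ce[i],r)
h=ray(c,[(213,262),(281,274)],.100);print("handle",h,np.linalg.norm(h[1]-h[0]),h.mean(0))
print("plate back",ray(c,[(257,152),(297,158)],.012))
print("tape,bolts",ray(c,[(387,195),(327,289),(346,309)],.02))
# nest rim side/top
print("nest top",ray(c,[(252,250)],.018),"nest side",ray(cs,[(231,227)],.018),"handle side",ray(cs,[(194,185),(218,234)],.1))
E
python3 -c "
import cv2
i=cv2.imread('pics/top0.png')[135:335,190:430];a=cv2.resize(i,None,fx=3.3,fy=3,interpolation=3)
cv2.imwrite('pics/c0.png',cv2.resize(i,(720,600),interpolation=3))"
```

```text
dark [206 131  18  19 240] [214.3958 140.3375] [0.7506 0.0963 0.02  ]
dark [310 159 107  12 252] [362.4841 164.3929] [ 0.7234 -0.2666  0.02  ]
dark [254 164  23  13 202] [264.1089 170.6634] [ 0.6854 -0.0322  0.02  ]
dark [318 185  18  20 247] [326.4089 194.2915] [ 0.6413 -0.1853  0.02  ]
dark [305 247  18  19 251] [313.9721 255.6096] [ 0.4932 -0.1675  0.02  ]
dark [346 254  20  19 256] [355.6797 262.9219] [ 0.4851 -0.265   0.02  ]
bright [ 212  152   85  124 3765] [261.1923 221.9703] ((257.5384521484375, 211.3076934814453), (70.601806640625, 116.49298858642578), 11.309932708740234)
bright [250 290  57  21 749] [278.4593 299.769 ] ((278.20306396484375, 299.7270812988281), (55.57483673095703, 13.67894458770752), 7.594643592834473)
handle [[ 0.4501  0.0513  0.1   ]
 [ 0.4384 -0.0962  0.1   ]] 0.14796605116038836 [ 0.4443 -0.0225  0.1   ]
plate back [[ 0.7331 -0.0096  0.012 ]
 [ 0.727  -0.1079  0.012 ]]
tape,bolts [[ 0.6531 -0.3295  0.02  ]
 [ 0.4197 -0.2034  0.02  ]
 [ 0.3786 -0.2499  0.02  ]]
nest top [[ 0.4931 -0.0233  0.018 ]] nest side [[ 0.498  -0.0331  0.018 ]] handle side [[ 0.4601  0.054   0.1   ]
 [ 0.4358 -0.1079  0.1   ]]
```

View pics/c0.png

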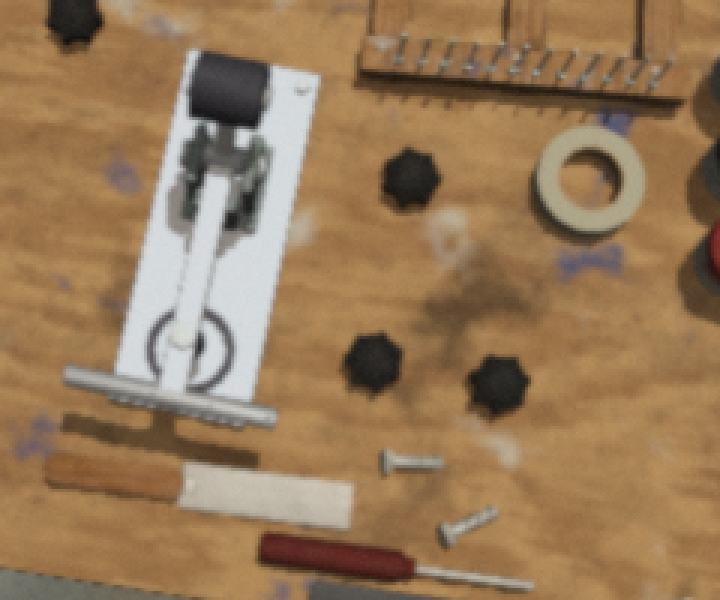

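The crop shows the plate corners at about (253,152), (297,159) and (274,268), the bar ends at (211,260) and (282,273), and the nest ring at (253,252). The rightmost knob is at (356,263). I'll work out the fixture yaw and the approach.

```bash
python3 - <<'E'
from h import *
from rig import manip
np.set_printoptions(precision=4,suppress=True)
c=cam(load("pics/top0.npy"));cs=cam(load("pics/side0.npy"))
h=ray(c,[(211.3,260),(282,273.3)],.099);print("handle",h,np.linalg.norm(h[1]-h[0]),h.mean(0))
p=ray(c,[(253,151.7),(296.7,159.3),(274,269),(228.5,261)],.012);print(p,np.linalg.norm(p-np.roll(p,-1,0),axis=1))
e=p[1]-p[2];f=h[0]-h[1];b=p[0]-p[1];print("yaw long",np.arctan2(e[1],e[0]),"bar",np.arctan2(-f[0],f[1]),"back",np.arctan2(-b[0],b[1]))
for y in(-.05,-.065,-.08,-.1): 
    u=np.array([np.cos(y),np.sin(y)]); print(y,"hinge from handle",h.mean(0)[:2]+.18*u,"from plate",p.mean(0)[:2]+.04*u,"nest",p.mean(0)[:2]-.095*u)
print("nest",ray(c,[(253.3,251.7)],.018))
s=manip.get_state();q=s["ee_rot"];print(R.from_quat(np.r_[q[1:],q[0]]).as_matrix())
E
```

```text
handle [[ 0.4541  0.0556  0.099 ]
 [ 0.4402 -0.0982  0.099 ]] 0.1544210471749419 [ 0.4471 -0.0213  0.099 ]
[[ 0.733   0.0002  0.012 ]
 [ 0.7236 -0.1075  0.012 ]
 [ 0.4546 -0.0782  0.012 ]
 [ 0.4631  0.0288  0.012 ]] [0.1081 0.2706 0.1074 0.2714]
yaw long -0.10833939192460348 bar -0.09059277404433591 back -0.08659043506810599
-0.05 hinge from handle [ 0.6269 -0.0303] from plate [ 0.6335 -0.0412] nest [ 0.4987 -0.0344]
-0.065 hinge from handle [ 0.6268 -0.033 ] from plate [ 0.6335 -0.0418] nest [ 0.4988 -0.033 ]
-0.08 hinge from handle [ 0.6266 -0.0357] from plate [ 0.6334 -0.0424] nest [ 0.4989 -0.0316]
-0.1 hinge from handle [ 0.6262 -0.0393] from plate [ 0.6334 -0.0432] nest [ 0.499  -0.0297]
nest [[ 0.4894 -0.0267  0.018 ]]
[[-0.0006  0.2636  0.9646]
 [-0.0015  0.9646 -0.2636]
 [-1.     -0.0016 -0.0002]]
```

Emit:
{"fn": "step_arm", "kwargs": {
  "increments": [
    {"grip":1,"delta_pos":[0.015,-0.0264,0],"twist":-4},
    {"grip":1,"delta_pos":[0.015,-0.0264,0],"twist":-4},
    {"grip":1,"delta_pos":[0.015,-0.0264,0],"twist":-4},
    {"grip":1,"delta_pos":[0.015,-0.0264,0],"twist":-4},
    {"grip":1,"delta_pos":[0.015,-0.0264,0],"twist":-4},
    {"grip":1,"delta_pos":[0.015,-0.0264,0],"twist":-4},
    {"grip":1,"delta_pos":[0.015,-0.0264,0],"twist":-4},
    {"grip":1,"delta_pos":[0.015,-0.0264,0],"twist":-4},
    {"grip":1,"delta_pos":[0.015,-0.0264,0],"twist":-4},
    {"grip":1,"delta_pos":[0.015,-0.0264,0],"twist":-4}
  ],
  "force": 30
}}

```text
clock: 0.93
position: [0.3017, 0.2892, 0.2311]
ee_rot: [0.626, 0.329, 0.626, -0.329]
contact_force: [0.1, -0.2, 0.6]
width: 0.0858
```

Emit:
{"fn": "step_arm", "kwargs": {
  "increments": [
    {"grip":1,"delta_pos":[0.015,-0.0264,0],"twist":-4},
    {"grip":1,"delta_pos":[0.015,-0.0264,0],"twist":-4},
    {"grip":1,"delta_pos":[0.015,-0.0264,0],"twist":-4},
    {"grip":1,"delta_pos":[0.015,-0.0264,0],"twist":-4},
    {"grip":1,"delta_pos":[0.015,-0.0264,0],"twist":-4},
    {"grip":1,"delta_pos":[0.015,-0.0264,0],"twist":-4},
    {"grip":1,"delta_pos":[0.015,-0.0264,0],"twist":-4},
    {"grip":1,"delta_pos":[0.015,-0.0264,0],"twist":-4},
    {"grip":1,"delta_pos":[0.015,-0.0264,0],"twist":-4},
    {"grip":1,"delta_pos":[0,0,0],"twist":-4.3}
  ]
}}

```text
clock: 1.77
position: [0.4395, 0.0487, 0.231]
ee_rot: [-0.474, -0.525, -0.472, 0.526]
contact_force: [0.4, 0.5, -0.1]
width: 0.0852
```

```bash
python3 - <<'E'
from h import *
from rig import manip
import time
s=manip.get_state();d=manip.get_image("wrist");d["pose"]=(s["position"],s["ee_rot"]);np.save("pics/w1.npy",d,allow_pickle=True)
cv2.imwrite("pics/w1.png",d["img"][:,:,::-1]);print(s["position"],s["contact_force"],s["qpos"]);print(d["mount"])
c=cam(d,d["pose"]);print(proj(c,[[.4541,.0556,.095],[.4402,-.0982,.095],[.4506,.0259,.095]]))
E
```

```text
[0.43947513 0.04873    0.2310452 ] [ 0.43444284  0.5265121  -0.12127803] [-0.04460035  0.07285252  1.76475057 -0.00319922  1.30191986  0.06157138]
[[-2.21864556e-04 -3.21158700e-01  9.47025364e-01 -1.42542686e-01]
 [ 9.99999922e-01  2.36770791e-04  3.14569757e-04 -2.25310945e-04]
 [-3.25254759e-04  9.47025360e-01  3.21158623e-01 -8.31565059e-02]
 [ 0.00000000e+00  0.00000000e+00  0.00000000e+00  1.00000000e+00]]
[[294.08678807 188.01465137]
 [293.91280285 317.98486124]
 [293.26634633 216.78523911]]
```

View pics/w1.png

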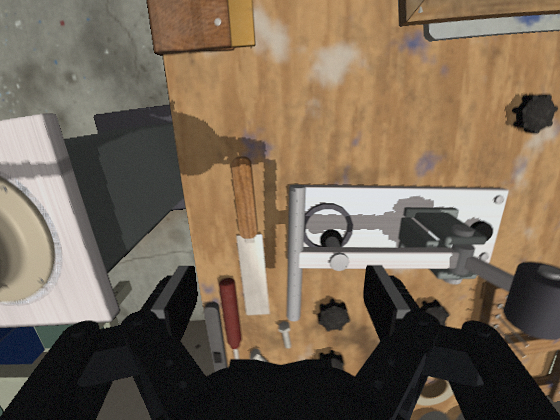

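The wrist view shows the bar running from about (297,185) to (294,320), within about 2 mm of the prediction and parallel to the jaws' plane as planned. Going down onto the bar.

Emit:
{"fn": "step_arm", "kwargs": {
  "increments": [
    {"grip":1,"delta_pos":[0.006,-0.012,-0.01],"twist":0},
    {"grip":1,"delta_pos":[0.006,-0.011,-0.02],"twist":0},
    {"grip":1,"delta_pos":[0,0,-0.025],"twist":0},
    {"grip":1,"delta_pos":[0,0,-0.025],"twist":0},
    {"grip":1,"delta_pos":[0,0,-0.025],"twist":0},
    {"grip":1,"delta_pos":[0,0,-0.025],"twist":0},
    {"grip":1,"delta_pos":[0,0,-0.015],"twist":0},
    {"grip":1,"delta_pos":[0,0,-0.01],"twist":0},
    {"grip":1,"delta_pos":[0,0,0],"twist":0}
  ]
}}

```text
clock: 2.57
position: [0.4461, 0.0309, 0.0741]
ee_rot: [-0.474, -0.522, -0.477, 0.525]
contact_force: [-0.9, 0.6, 0.3]
width: 0.0855
```

Emit:
{"fn": "step_arm", "kwargs": {
  "increments": [
    {"grip":0.1,"delta_pos":[0,0,0],"twist":0},
    {"grip":0.1,"delta_pos":[0,0,0],"twist":0},
    {"grip":0.1,"delta_pos":[0,0,0],"twist":0},
    {"grip":0.1,"delta_pos":[0,0,0],"twist":0},
    {"grip":0.1,"delta_pos":[0,0,0],"twist":0},
    {"grip":0.1,"delta_pos":[0,0,0],"twist":0},
    {"grip":0.1,"delta_pos":[0,0,0],"twist":0}
  ],
  "force": 30
}}

```text
clock: 3.15
position: [0.4547, 0.0296, 0.0781]
ee_rot: [0.478, 0.527, 0.472, -0.521]
contact_force: [8.5, -0.5, -3.0]
width: 0.0149
```

Emit:
{"fn": "step_arm", "kwargs": {
  "increments": [
    {"grip":0.1,"delta_pos":[0.003,0,0.001],"twist":0},
    {"grip":0.1,"delta_pos":[0.0035,0,0],"twist":0},
    {"grip":0.1,"delta_pos":[0,0,0],"twist":0},
    {"grip":0.1,"delta_pos":[0,0,0],"twist":0}
  ]
}}

```text
clock: 3.48
position: [0.4546, 0.0296, 0.0776]
ee_rot: [-0.475, -0.523, -0.475, 0.524]
contact_force: [-1.6, -3.8, 4.4]
width: 0.0151
```

```bash
python3 -c "
import numpy as np
t=np.r_[0:1.21:.06,1.25:2.01:.05]
p=np.c_[.9953*.18*(1-np.cos(t)),-.0968*.18*(1-np.cos(t)),.18*np.sin(t)]
for a,b in zip(t[1:],np.diff(p,axis=0)*1e3): print(round(a,2),b.round(1))"
```

```text
0.06 [ 0.3 -0.  10.8]
0.12 [ 1.  -0.1 10.8]
0.18 [ 1.6 -0.2 10.7]
0.24 [ 2.2 -0.2 10.6]
0.3 [ 2.9 -0.3 10.4]
0.36 [ 3.5 -0.3 10.2]
0.42 [ 4.1 -0.4 10. ]
0.48 [ 4.7 -0.5  9.7]
0.54 [ 5.2 -0.5  9.4]
0.6 [ 5.8 -0.6  9.1]
0.66 [ 6.3 -0.6  8.7]
0.72 [ 6.8 -0.7  8.3]
0.78 [ 7.3 -0.7  7.9]
0.84 [ 7.8 -0.8  7.4]
0.9 [ 8.2 -0.8  7. ]
0.96 [ 8.6 -0.8  6.5]
1.02 [ 9.  -0.9  5.9]
1.08 [ 9.3 -0.9  5.4]
1.14 [ 9.6 -0.9  4.8]
1.2 [ 9.9 -1.   4.2]
1.25 [ 8.4 -0.8  3.1]
1.3 [ 8.6 -0.8  2.6]
1.35 [ 8.7 -0.8  2.2]
1.4 [ 8.8 -0.9  1.8]
1.45 [ 8.9 -0.9  1.3]
1.5 [ 8.9 -0.9  0.9]
1.55 [ 8.9 -0.9  0.4]
1.6 [ 9.  -0.9 -0. ]
1.65 [ 8.9 -0.9 -0.5]
1.7 [ 8.9 -0.9 -0.9]
1.75 [ 8.9 -0.9 -1.4]
1.8 [ 8.8 -0.9 -1.8]
1.85 [ 8.7 -0.8 -2.3]
1.9 [ 8.5 -0.8 -2.7]
1.95 [ 8.4 -0.8 -3.1]
2.0 [ 8.2 -0.8 -3.5]
```

Emit:
{"fn": "step_arm", "kwargs": {
  "increments": [
    {"grip":0.1,"delta_pos":[0.0003,0,0.0108],"twist":0},
    {"grip":0.1,"delta_pos":[0.001,-0.0001,0.0108],"twist":0},
    {"grip":0.1,"delta_pos":[0.0016,-0.0002,0.0107],"twist":0},
    {"grip":0.1,"delta_pos":[0.0022,-0.0002,0.0106],"twist":0},
    {"grip":0.1,"delta_pos":[0.0029,-0.0003,0.0104],"twist":0},
    {"grip":0.1,"delta_pos":[0.0035,-0.0003,0.0102],"twist":0},
    {"grip":0.1,"delta_pos":[0.0041,-0.0004,0.01],"twist":0},
    {"grip":0.1,"delta_pos":[0.0047,-0.0005,0.0097],"twist":0}
  ]
}}

```text
clock: 4.15
position: [0.4726, 0.0276, 0.1597]
ee_rot: [-0.474, -0.522, -0.476, 0.526]
contact_force: [-3.4, -2.9, -2.1]
width: 0.0151
```

Emit:
{"fn": "step_arm", "kwargs": {
  "increments": [
    {"grip":0.1,"delta_pos":[0.0052,-0.0005,0.0094],"twist":0},
    {"grip":0.1,"delta_pos":[0.0058,-0.0006,0.0091],"twist":0},
    {"grip":0.1,"delta_pos":[0.0063,-0.0006,0.0087],"twist":0},
    {"grip":0.1,"delta_pos":[0.0068,-0.0007,0.0083],"twist":0},
    {"grip":0.1,"delta_pos":[0.0073,-0.0007,0.0079],"twist":0},
    {"grip":0.1,"delta_pos":[0.0078,-0.0008,0.0074],"twist":0},
    {"grip":0.1,"delta_pos":[0.0082,-0.0008,0.007],"twist":0},
    {"grip":0.1,"delta_pos":[0.0086,-0.0008,0.0065],"twist":0}
  ]
}}

```text
clock: 4.82
position: [0.5237, 0.0219, 0.2255]
ee_rot: [-0.472, -0.519, -0.479, 0.528]
contact_force: [-14.4, -3.8, 15.0]
width: 0.0148
```

Emit:
{"fn": "step_arm", "kwargs": {
  "increments": [
    {"grip":0.1,"delta_pos":[0.009,-0.0009,0.0059],"twist":0},
    {"grip":0.1,"delta_pos":[0.0093,-0.0009,0.0054],"twist":0},
    {"grip":0.1,"delta_pos":[0.0096,-0.0009,0.0048],"twist":0},
    {"grip":0.1,"delta_pos":[0.0099,-0.001,0.0042],"twist":0},
    {"grip":0.1,"delta_pos":[0.0084,-0.0008,0.0031],"twist":0},
    {"grip":0.1,"delta_pos":[0,0,0],"twist":0},
    {"grip":0.1,"delta_pos":[0,0,0],"twist":0},
    {"grip":0.1,"delta_pos":[0,0,0],"twist":0}
  ]
}}

```text
clock: 5.48
position: [0.5775, 0.0159, 0.2514]
ee_rot: [-0.477, -0.523, -0.473, 0.524]
contact_force: [-3.7, -5.7, 14.2]
width: 0.0147
```

Emit:
{"fn": "step_arm", "kwargs": {
  "increments": [
    {"grip":0.1,"delta_pos":[0,0,0.002],"twist":0},
    {"grip":0.1,"delta_pos":[0,0,0.002],"twist":0},
    {"grip":0.1,"delta_pos":[0,0,0.001],"twist":0},
    {"grip":0.1,"delta_pos":[0,0,0],"twist":0},
    {"grip":0.1,"delta_pos":[0,0,0],"twist":0}
  ]
}}

```text
clock: 5.9
position: [0.5777, 0.0158, 0.2516]
ee_rot: [-0.476, -0.523, -0.474, 0.525]
contact_force: [2.1, -6.5, -4.6]
width: 0.0148
```

Emit:
{"fn": "step_arm", "kwargs": {
  "increments": [
    {"grip":0.1,"delta_pos":[0.0086,-0.0008,0.0024],"twist":0},
    {"grip":0.1,"delta_pos":[0.0087,-0.0008,0.002],"twist":0},
    {"grip":0.1,"delta_pos":[0.0088,-0.0009,0.0017],"twist":0},
    {"grip":0.1,"delta_pos":[0,0,0],"twist":0},
    {"grip":0.1,"delta_pos":[0,0,0],"twist":0},
    {"grip":0.1,"delta_pos":[0,0,0],"twist":0}
  ]
}}

```text
clock: 6.4
position: [0.604, 0.0131, 0.2589]
ee_rot: [-0.476, -0.523, -0.474, 0.525]
contact_force: [-0.1, -6.2, 0.7]
width: 0.0148
```

Emit:
{"fn": "step_arm", "kwargs": {
  "increments": [
    {"grip":0.1,"delta_pos":[0.003,-0.0015,0.0004],"twist":0},
    {"grip":0.1,"delta_pos":[0.003,-0.0008,0.0004],"twist":0},
    {"grip":0.1,"delta_pos":[0,0,0],"twist":0},
    {"grip":0.1,"delta_pos":[0,0,0],"twist":0},
    {"grip":0.1,"delta_pos":[0,0,0],"twist":0}
  ]
}}

```text
clock: 6.82
position: [0.6097, 0.0124, 0.2596]
ee_rot: [-0.475, -0.523, -0.475, 0.524]
contact_force: [0.8, -5.4, -1.9]
width: 0.0149
```

Emit:
{"fn": "step_arm", "kwargs": {
  "increments": [
    {"grip":0.1,"delta_pos":[0.003,-0.0003,0.0003],"twist":0},
    {"grip":0.1,"delta_pos":[0.003,-0.0003,0.0003],"twist":0},
    {"grip":0.1,"delta_pos":[0,0,0],"twist":0},
    {"grip":0.1,"delta_pos":[0,0,0],"twist":0},
    {"grip":0.1,"delta_pos":[0,0,0],"twist":0}
  ]
}}

```text
clock: 7.23
position: [0.6154, 0.0118, 0.2604]
ee_rot: [-0.475, -0.523, -0.475, 0.524]
contact_force: [-0.8, -5.2, -1.2]
width: 0.015
```

Emit:
{"fn": "step_arm", "kwargs": {
  "increments": [
    {"grip":0.1,"delta_pos":[0.003,-0.0003,0.0003],"twist":0},
    {"grip":0.1,"delta_pos":[0.003,-0.0003,0.0002],"twist":0},
    {"grip":0.1,"delta_pos":[0,0,0],"twist":0},
    {"grip":0.1,"delta_pos":[0,0,0],"twist":0},
    {"grip":0.1,"delta_pos":[0,0,0],"twist":0}
  ]
}}

```text
clock: 7.65
position: [0.6218, 0.0112, 0.261]
ee_rot: [-0.475, -0.523, -0.475, 0.524]
contact_force: [-0.4, -5.7, -2.5]
width: 0.0151
```

Emit:
{"fn": "step_arm", "kwargs": {
  "increments": [
    {"grip":0.1,"delta_pos":[0.003,-0.0003,0.0002],"twist":0},
    {"grip":0.1,"delta_pos":[0.003,-0.0003,0.0001],"twist":0},
    {"grip":0.1,"delta_pos":[0,0,0],"twist":0},
    {"grip":0.1,"delta_pos":[0,0,0],"twist":0},
    {"grip":0.1,"delta_pos":[0,0,0],"twist":0}
  ]
}}

```text
clock: 8.07
position: [0.6275, 0.0106, 0.2614]
ee_rot: [-0.475, -0.523, -0.475, 0.524]
contact_force: [-0.9, -5.3, 0.0]
width: 0.0148
```

Emit:
{"fn": "step_arm", "kwargs": {
  "increments": [
    {"grip":0.1,"delta_pos":[0.003,-0.0003,0.0001],"twist":0},
    {"grip":0.1,"delta_pos":[0.003,-0.0003,0],"twist":0},
    {"grip":0.1,"delta_pos":[0,0,0],"twist":0},
    {"grip":0.1,"delta_pos":[0,0,0],"twist":0},
    {"grip":0.1,"delta_pos":[0,0,0],"twist":0}
  ]
}}

```text
clock: 8.48
position: [0.6337, 0.01, 0.2615]
ee_rot: [-0.475, -0.523, -0.475, 0.524]
contact_force: [0.2, -5.1, -0.1]
width: 0.0147
```

Emit:
{"fn": "step_arm", "kwargs": {
  "increments": [
    {"grip":0.1,"delta_pos":[0.003,-0.0003,0],"twist":0},
    {"grip":0.1,"delta_pos":[0.003,-0.0003,-0.0001],"twist":0},
    {"grip":0.1,"delta_pos":[0,0,0],"twist":0},
    {"grip":0.1,"delta_pos":[0,0,0],"twist":0},
    {"grip":0.1,"delta_pos":[0,0,0],"twist":0}
  ]
}}

```text
clock: 8.9
position: [0.64, 0.0094, 0.2614]
ee_rot: [-0.476, -0.524, -0.474, 0.524]
contact_force: [0.7, -5.9, 0.0]
width: 0.0148
```

Emit:
{"fn": "step_arm", "kwargs": {
  "increments": [
    {"grip":0.1,"delta_pos":[0.003,-0.0003,-0.0002],"twist":0},
    {"grip":0.1,"delta_pos":[0.003,-0.0003,-0.0002],"twist":0},
    {"grip":0.1,"delta_pos":[0,0,0],"twist":0},
    {"grip":0.1,"delta_pos":[0,0,0],"twist":0},
    {"grip":0.1,"delta_pos":[0,0,0],"twist":0}
  ]
}}

```text
clock: 9.32
position: [0.6458, 0.0088, 0.2612]
ee_rot: [-0.476, -0.523, -0.474, 0.524]
contact_force: [-0.2, -5.3, 0.2]
width: 0.0149
```

```bash
python3 - <<'E'
from rig import manip
import cv2
d=manip.get_image("side");s=manip.get_state();print(s["contact_force"],s["position"])
cv2.imwrite("pics/s2.png",cv2.resize(d["img"][100:260,180:360,::-1],(675,600),interpolation=3))
E
```

```text
[ 0.42562854 -5.23023027  0.30726734] [0.64578409 0.00879635 0.26126212]
```

View pics/s2.png

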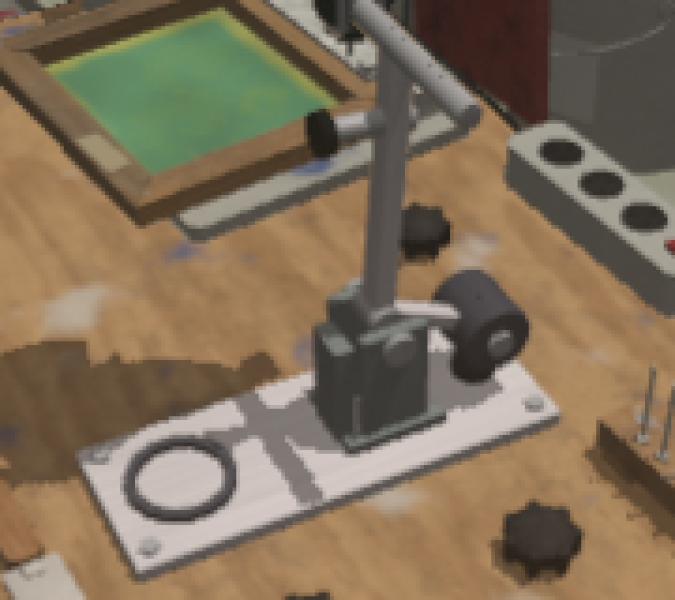

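The crop shows the arm just past upright with the counterweight at about (480,325), still hiding the buffer. The nest is now clear at about (180,478).

Emit:
{"fn": "step_arm", "kwargs": {
  "increments": [
    {"grip":0.1,"delta_pos":[0.003,-0.0003,-0.0003],"twist":0},
    {"grip":0.1,"delta_pos":[0.003,-0.0003,-0.0003],"twist":0},
    {"grip":0.1,"delta_pos":[0,0,0],"twist":0},
    {"grip":0.1,"delta_pos":[0,0,0],"twist":0},
    {"grip":0.1,"delta_pos":[0,0,0],"twist":0}
  ]
}}

```text
clock: 9.78
position: [0.6519, 0.0082, 0.2604]
ee_rot: [-0.476, -0.524, -0.474, 0.524]
contact_force: [1.0, -5.8, 0.5]
width: 0.0151
```

Emit:
{"fn": "step_arm", "kwargs": {
  "increments": [
    {"grip":0.1,"delta_pos":[0.002,-0.0002,-0.0003],"twist":0},
    {"grip":0.1,"delta_pos":[0.002,-0.0002,-0.0003],"twist":0},
    {"grip":0.1,"delta_pos":[0,0,0],"twist":0},
    {"grip":0.1,"delta_pos":[0,0,0],"twist":0},
    {"grip":0.1,"delta_pos":[0,0,0],"twist":0}
  ]
}}

```text
clock: 10.2
position: [0.656, 0.0078, 0.2601]
ee_rot: [-0.476, -0.524, -0.474, 0.524]
contact_force: [0.4, -5.5, 0.6]
width: 0.015
```

Emit:
{"fn": "step_arm", "kwargs": {
  "increments": [
    {"grip":0.1,"delta_pos":[0.003,-0.0003,-0.0004],"twist":0},
    {"grip":0.1,"delta_pos":[0.003,-0.0003,-0.0005],"twist":0},
    {"grip":0.1,"delta_pos":[0,0,0],"twist":0},
    {"grip":0.1,"delta_pos":[0,0,0],"twist":0},
    {"grip":0.1,"delta_pos":[0,0,0],"twist":0}
  ]
}}

```text
clock: 10.62
position: [0.6621, 0.0072, 0.2588]
ee_rot: [-0.476, -0.524, -0.474, 0.524]
contact_force: [1.0, -6.0, -0.7]
width: 0.0148
```

Emit:
{"fn": "step_arm", "kwargs": {
  "increments": [
    {"grip":0.1,"delta_pos":[0.002,-0.0002,-0.0004],"twist":0},
    {"grip":0.1,"delta_pos":[0.002,-0.0002,-0.0004],"twist":0},
    {"grip":0.1,"delta_pos":[0,0,0],"twist":0},
    {"grip":0.1,"delta_pos":[0,0,0],"twist":0},
    {"grip":0.1,"delta_pos":[0,0,0],"twist":0}
  ]
}}

```text
clock: 11.03
position: [0.6659, 0.0068, 0.258]
ee_rot: [-0.475, -0.524, -0.474, 0.524]
contact_force: [-0.4, -5.2, -0.2]
width: 0.0148
```

Emit:
{"fn": "step_arm", "kwargs": {
  "increments": [
    {"grip":0.1,"delta_pos":[0.002,-0.0002,-0.0004],"twist":0},
    {"grip":0.1,"delta_pos":[0.002,-0.0002,-0.0004],"twist":0},
    {"grip":0.1,"delta_pos":[0,0,0],"twist":0},
    {"grip":0.1,"delta_pos":[0,0,0],"twist":0},
    {"grip":0.1,"delta_pos":[0,0,0],"twist":0}
  ]
}}

```text
clock: 11.45
position: [0.6688, 0.0064, 0.2574]
ee_rot: [-0.475, -0.523, -0.475, 0.525]
contact_force: [-1.5, -4.7, 1.2]
width: 0.0145
```

Emit:
{"fn": "step_arm", "kwargs": {
  "increments": [
    {"grip":0.1,"delta_pos":[0.002,-0.0002,-0.0004],"twist":0},
    {"grip":0.1,"delta_pos":[0.002,-0.0002,-0.0004],"twist":0},
    {"grip":0.1,"delta_pos":[0,0,0],"twist":0},
    {"grip":0.1,"delta_pos":[0,0,0],"twist":0},
    {"grip":0.1,"delta_pos":[0,0,0],"twist":0}
  ]
}}

```text
clock: 11.87
position: [0.6717, 0.0061, 0.257]
ee_rot: [-0.475, -0.522, -0.476, 0.525]
contact_force: [-4.6, -6.0, 3.8]
width: 0.0147
```

Contact began at about x = 0.666 and Fx has turned to -4.6 N. I'll ease back to nearly zero force and then release.

Emit:
{"fn": "step_arm", "kwargs": {
  "increments": [
    {"grip":0.1,"delta_pos":[-0.002,0.0002,0.0004],"twist":0},
    {"grip":0.1,"delta_pos":[-0.0018,0.0002,0.0004],"twist":0},
    {"grip":0.1,"delta_pos":[0,0,0],"twist":0},
    {"grip":0.1,"delta_pos":[0,0,0],"twist":0},
    {"grip":0.1,"delta_pos":[0,0,0],"twist":0}
  ]
}}

```text
clock: 12.28
position: [0.6692, 0.0064, 0.2575]
ee_rot: [-0.475, -0.523, -0.475, 0.525]
contact_force: [-0.4, -4.6, 0.2]
width: 0.0147
```

Emit:
{"fn": "step_arm", "kwargs": {
  "increments": [
    {"grip":0.3,"delta_pos":[0,0,0],"twist":0},
    {"grip":0.5,"delta_pos":[0,0,0],"twist":0},
    {"grip":0.8,"delta_pos":[0,0,0],"twist":0},
    {"grip":0.8,"delta_pos":[0,0,0],"twist":0},
    {"grip":0.8,"delta_pos":[0,0,0],"twist":0},
    {"grip":0.8,"delta_pos":[0,0,0],"twist":0},
    {"grip":0.8,"delta_pos":[0,0,0],"twist":0}
  ]
}}

```text
clock: 12.87
position: [0.67, 0.0075, 0.2574]
ee_rot: [0.475, 0.524, 0.475, -0.524]
contact_force: [-0.3, 0.5, -0.5]
width: 0.0683
```

Emit:
{"fn": "step_arm", "kwargs": {
  "increments": [
    {"grip":0.8,"delta_pos":[0,0,0.01],"twist":0},
    {"grip":0.8,"delta_pos":[0,0,0.02],"twist":0},
    {"grip":0.8,"delta_pos":[0,0,0.02],"twist":0},
    {"grip":0.8,"delta_pos":[0,0,0.01],"twist":0},
    {"grip":0.8,"delta_pos":[0,0,0],"twist":0}
  ]
}}

```text
clock: 13.28
position: [0.6712, 0.0072, 0.3212]
ee_rot: [0.477, 0.525, 0.473, -0.522]
contact_force: [1.1, 0.3, 0.5]
width: 0.0681
```

```bash
python3 - <<'E'
from rig import manip
from h import *
np.set_printoptions(precision=4,suppress=True)
s=manip.get_state();print(s["position"],s["contact_force"],s["qpos"],s["width"])
d=manip.get_image("side");t=manip.get_image("top");np.save("pics/t3.npy",t,allow_pickle=True);np.save("pics/s3.npy",d,allow_pickle=True)
a=cv2.resize(d["img"][100:260,180:360,::-1],(450,400),interpolation=3);b=cv2.resize(t["img"][140:280,190:380,::-1],(543,400),interpolation=3)
cv2.imwrite("pics/st3.png",cv2.resize(np.hstack([a,b]),(794,320)))
E
```

```text
[0.6712 0.0072 0.3212] [1.118  0.2887 0.4711] [-0.0929  0.3929  1.1127  0.0001  1.6293  0.0046] 0.06813790627612226
```

View pics/st3.png

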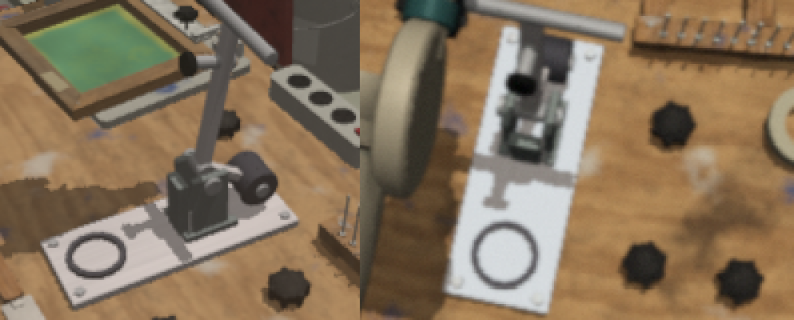

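The crops show the arm resting open on its own, the counterweight on the buffer, and the nest clear at top-image (253,252). On to a closer wrist look at the nest.

Emit:
{"fn": "step_arm", "kwargs": {
  "increments": [
    {"grip":1,"delta_pos":[-0.02,0,0.005],"twist":0},
    {"grip":1,"delta_pos":[-0.03,0,0],"twist":0},
    {"grip":1,"delta_pos":[-0.03,0,0],"twist":0},
    {"grip":1,"delta_pos":[-0.03,0,-0.02],"twist":0},
    {"grip":1,"delta_pos":[-0.03,-0.005,-0.03],"twist":0},
    {"grip":1,"delta_pos":[-0.03,-0.01,-0.03],"twist":0},
    {"grip":1,"delta_pos":[-0.01,0,-0.02],"twist":0},
    {"grip":1,"delta_pos":[0,0,0],"twist":0},
    {"grip":1,"delta_pos":[0,0,0],"twist":0}
  ]
}}

```text
clock: 14.13
position: [0.491, -0.007, 0.2235]
ee_rot: [-0.474, -0.523, -0.476, 0.524]
contact_force: [-0.1, -1.0, 1.4]
width: 0.0854
```

```bash
cat > look.py <<'E'
from rig import manip
from h import *
import sys
np.set_printoptions(precision=4,suppress=True)
s=manip.get_state();d=manip.get_image("wrist");d["pose"]=(s["position"],s["ee_rot"]);np.save(f"pics/{sys.argv[1]}.npy",d,allow_pickle=True)
cv2.imwrite(f"pics/{sys.argv[1]}.png",d["img"][:,:,::-1]);c=cam(d,d["pose"])
print(s["position"],s["contact_force"],s["width"],s["clock"])
dark=(d["img"].max(2)<70).astype(np.uint8)
n,l,st,ce=cv2.connectedComponentsWithStats(dark)
for i in range(1,n):
    if st[i,4]>250: print(st[i],ce[i],ray(c,ce[i],.018)[0])
print("expected nest,knob",proj(c,[[.491,-.028,.018],[.485,-.265,.02]]))
E
python3 look.py w4
```

```text
[ 0.491  -0.007   0.2235] [-0.0514 -0.9567  1.3898] 0.08543374832893352 14.1333
[ 95   0  85   7 329] [127.848    1.8875] [0.3509 0.1995 0.018 ]
[ 482   46   48   44 1504] [505.5106  66.9202] [0.7534 0.0989 0.018 ]
[   17    93   126   159 12461] [ 83.0868 162.7817] [0.2546 0.0387 0.018 ]
[378 176  56  26 715] [401.4629 184.9021] [ 0.6375 -0.0268  0.018 ]
[434 180  55  44 753] [458.6189 194.0173] [ 0.7105 -0.0453  0.018 ]
[363 183  33  45 744] [374.8575 201.2755] [ 0.6048 -0.0447  0.018 ]
[387 202  48  39 640] [405.075  219.7063] [ 0.6437 -0.0731  0.018 ]
[514 246  46  11 251] [537.6096 251.4701] [ 0.8328 -0.1391  0.018 ]
[    0   249   560   171 47576] [300.2565 363.0345] [ 0.4934 -0.2962  0.018 ]
[   0  271  114  115 2379] [ 31.8604 330.5469] [ 0.0858 -0.2042  0.018 ]
[281 273  33  35 815] [296.4454 290.5656] [ 0.4978 -0.164   0.018 ]
expected nest,knob [[282.1765 196.8612]
 [293.2276 348.9055]]
```

View pics/w4.png

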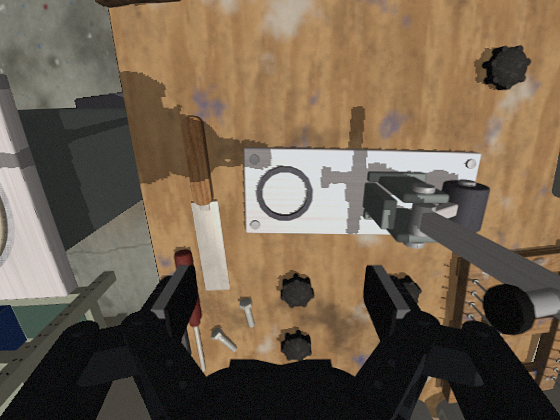

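The wrist view shows the nest ring centred at about (285,192), the target knob at about (296,345), and the look-alike at (296,290).

```bash
python3 - <<'E'
from h import *
np.set_printoptions(precision=4,suppress=True)
def ring(d,c,box,th):
    x0,y0,x1,y1=box; m=(d["img"][y0:y1,x0:x1].max(2)<th).astype(np.uint8)
    cs,_=cv2.findContours(m,cv2.RETR_EXTERNAL,cv2.CHAIN_APPROX_NONE)
    k=max(cs,key=cv2.contourArea).reshape(-1,2)+[x0,y0]
    e=cv2.fitEllipse(k.astype(np.float32)); w=ray(c,k,.018)[:,:2]
    (q,r)=cv2.minEnclosingCircle(w.astype(np.float32)); print(e,"centre ray",ray(c,[e[0]],.018),"circle",q,r)
d=load("pics/w4.npy");c=cam(d,d["pose"]);ring(d,c,(250,158,320,228),130)
t=load("pics/t3.npy");ring(t,cam(t),(235,236,272,268),130)
k=ray(c,[(296,345)],.02);print("knob wrist",k, "corners",ray(c,[(245,149),(248,232),(480,153)],.012))
E
```

```text
((283.93975830078125, 192.79371643066406), (53.95460510253906, 54.86370849609375), 112.27970886230469) centre ray [[ 0.4936 -0.023   0.018 ]] circle (0.4932083189487457, -0.024048756808042526) 0.03510318696498871
((252.9219512939453, 251.21055603027344), (27.499923706054688, 28.050601959228516), 17.944120407104492) centre ray [[ 0.4905 -0.0257  0.018 ]] circle (0.490792840719223, -0.02629709802567959) 0.033579058945178986
knob wrist [[ 0.4897 -0.2579  0.02  ]] corners [[ 0.4526  0.0335  0.012 ]
 [ 0.4421 -0.073   0.012 ]
 [ 0.7365  0.0028  0.012 ]]
```

Emit:
{"fn": "step_arm", "kwargs": {
  "increments": [
    {"grip":1,"delta_pos":[0,-0.03,0],"twist":0},
    {"grip":1,"delta_pos":[0,-0.035,0],"twist":0},
    {"grip":1,"delta_pos":[0,-0.035,0],"twist":0},
    {"grip":1,"delta_pos":[0,-0.035,-0.01],"twist":0},
    {"grip":1,"delta_pos":[0,-0.035,-0.02],"twist":0},
    {"grip":1,"delta_pos":[0,-0.035,-0.03],"twist":0},
    {"grip":1,"delta_pos":[-0.002,-0.03,-0.03],"twist":0},
    {"grip":1,"delta_pos":[0,-0.019,-0.02],"twist":0},
    {"grip":1,"delta_pos":[0,0,0],"twist":0},
    {"grip":1,"delta_pos":[0,0,0],"twist":0}
  ]
}}

```text
clock: 15.02
position: [0.4916, -0.2587, 0.1177]
ee_rot: [0.475, 0.524, 0.475, -0.524]
contact_force: [0.4, -0.1, 0.2]
width: 0.0856
```

```bash
python3 look.py w5
```

```text
[ 0.4916 -0.2587  0.1177] [ 0.4173 -0.1159  0.2425] 0.08563557009716197 15.0167
[   0    0   44  115 4133] [17.9717 61.2877] [ 0.2992 -0.1169  0.018 ]
[  54   20   63  227 5860] [ 85.4635 144.5732] [ 0.3368 -0.187   0.018 ]
[ 510   35   50  292 4457] [540.5602 200.8604] [ 0.7255 -0.2746  0.018 ]
[ 247   64   60   63 2597] [275.7416  96.0497] [ 0.4972 -0.1669  0.018 ]
[ 429   73   68   62 2817] [462.3482 102.5999] [ 0.6441 -0.1846  0.018 ]
[ 251  187   53   55 1997] [277.9439 215.0065] [ 0.489  -0.2643  0.018 ]
[ 410  212   75   71 1167] [434.1217 235.497 ] [ 0.6281 -0.2982  0.018 ]
[  0 228  72  47 396] [ 28.8939 248.4066] [ 0.2499 -0.2748  0.018 ]
[441 241  50  46 933] [471.6656 267.8339] [ 0.6679 -0.3364  0.018 ]
[    0   265   560   155 42103] [282.564 368.427] [ 0.4761 -0.4408  0.018 ]
[ 43 278  59  42 485] [ 75.4742 295.6351] [ 0.2792 -0.3298  0.018 ]
[  0 306  40  27 308] [ 12.0519 315.4221] [ 0.1978 -0.3494  0.018 ]
[  0 319  47  51 325] [ 19.6523 344.9169] [ 0.1891 -0.3887  0.018 ]
expected nest,knob [[ 245.289  -115.9444]
 [ 273.3686  216.9878]]
```

View pics/w5.png

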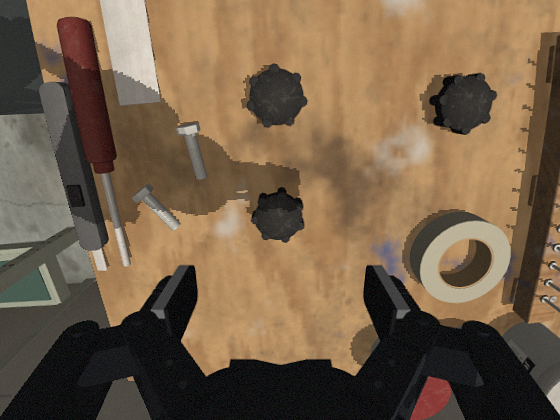

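The wrist close-up shows the knob at about (278,215). That puts it near (0.489,-0.264), with the bolts at (190,150) and (158,207) clear of the fingers.

Emit:
{"fn": "step_arm", "kwargs": {
  "increments": [
    {"grip":0.95,"delta_pos":[-0.001,-0.0055,-0.01],"twist":0},
    {"grip":0.95,"delta_pos":[0,0,-0.02],"twist":0},
    {"grip":0.95,"delta_pos":[0,0,-0.025],"twist":0},
    {"grip":0.95,"delta_pos":[0,0,-0.02],"twist":0},
    {"grip":0.95,"delta_pos":[0,0,-0.02],"twist":0},
    {"grip":0.95,"delta_pos":[0,0,-0.015],"twist":0},
    {"grip":0.95,"delta_pos":[0,0,-0.002],"twist":0},
    {"grip":0.95,"delta_pos":[0,0,0],"twist":0},
    {"grip":0.95,"delta_pos":[0,0,0],"twist":0}
  ]
}}

```text
clock: 15.82
position: [0.4903, -0.2629, 0.0072]
ee_rot: [0.476, 0.524, 0.474, -0.523]
contact_force: [-0.1, -0.7, 1.1]
width: 0.081
```

Emit:
{"fn": "step_arm", "kwargs": {
  "increments": [
    {"grip":0.4,"delta_pos":[0,0,0],"twist":0},
    {"grip":0.4,"delta_pos":[0,0,0],"twist":0},
    {"grip":0.4,"delta_pos":[0,0,0],"twist":0},
    {"grip":0.4,"delta_pos":[0,0,0],"twist":0},
    {"grip":0.4,"delta_pos":[0,0,0],"twist":0},
    {"grip":0.4,"delta_pos":[0,0,0],"twist":0}
  ],
  "force": 30
}}

```text
clock: 16.32
position: [0.4895, -0.263, 0.0073]
ee_rot: [0.476, 0.524, 0.474, -0.524]
contact_force: [-1.3, 0.7, 5.8]
width: 0.0449
```

Emit:
{"fn": "step_arm", "kwargs": {
  "increments": [
    {"grip":0.4,"delta_pos":[0,0,0.01],"twist":0},
    {"grip":0.4,"delta_pos":[0,0,0.02],"twist":0},
    {"grip":0.4,"delta_pos":[0,0.01,0.025],"twist":0},
    {"grip":0.4,"delta_pos":[0,0.03,0.025],"twist":0},
    {"grip":0.4,"delta_pos":[0.001,0.03,0.02],"twist":0},
    {"grip":0.4,"delta_pos":[0.001,0.03,0],"twist":0},
    {"grip":0.4,"delta_pos":[0.001,0.03,0],"twist":0},
    {"grip":0.4,"delta_pos":[0.001,0.03,0],"twist":0},
    {"grip":0.4,"delta_pos":[0,0.03,0],"twist":0},
    {"grip":0.4,"delta_pos":[0,0.02,0],"twist":0}
  ]
}}

```text
clock: 17.15
position: [0.4925, -0.0503, 0.1068]
ee_rot: [0.475, 0.524, 0.475, -0.523]
contact_force: [0.8, -0.1, 0.6]
width: 0.0446
```

Emit:
{"fn": "step_arm", "kwargs": {
  "increments": [
    {"grip":0.4,"delta_pos":[0,0.015,0],"twist":0},
    {"grip":0.4,"delta_pos":[0,0.014,0],"twist":0},
    {"grip":0.4,"delta_pos":[0,0,0],"twist":0},
    {"grip":0.4,"delta_pos":[0,0,0],"twist":0}
  ]
}}

```text
clock: 17.48
position: [0.4931, -0.0234, 0.1066]
ee_rot: [0.476, 0.523, 0.475, -0.523]
contact_force: [0.3, -0.5, -0.4]
width: 0.0446
```

```bash
python3 look.py w6
```

```text
[ 0.4931 -0.0234  0.1066] [ 0.294  -0.4899 -0.4374] 0.04459208525856679 17.4833
[   0   91   83  190 9764] [ 30.0845 182.013 ] [0.2877 0.0238 0.018 ]
[147  99  32 122 546] [166.3919 161.7234] [0.4077 0.028  0.018 ]
[   11   173   538   247 51062] [286.8776 351.8118] [ 0.4857 -0.1717  0.018 ]
[ 418  189  142   71 3293] [487.9065 208.3334] [ 0.6694 -0.0363  0.018 ]
[ 394  198   68   77 2461] [420.4027 230.1487] [ 0.6115 -0.0506  0.018 ]
[ 442  236   65   61 1571] [470.7982 265.1528] [ 0.6609 -0.0904  0.018 ]
expected nest,knob [[278.1985 218.3284]
 [293.5277 416.3579]]
```

View pics/w6.png

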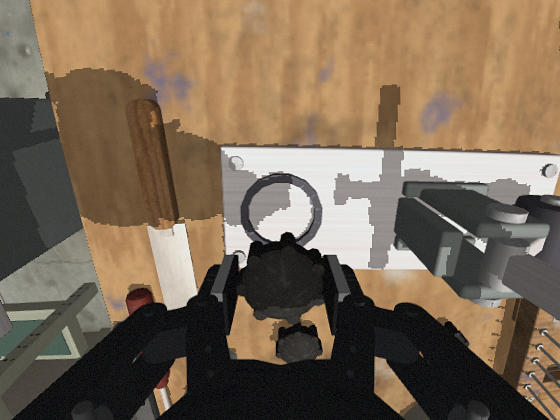

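The wrist view shows the knob held level at about (283,278), with the nest ring ahead at about (281,211).

```bash
python3 - <<'E'
from h import *
np.set_printoptions(precision=4,suppress=True)
d=load("pics/w6.npy");c=cam(d,d["pose"])
print("ring ext",ray(c,[(281.5,211)],.018),"w/ edges",ray(c,[(241,211),(322,211),(281,173),(281,249)],.018))
print("knob",ray(c,[(283,277.5)],.119),"edges",ray(c,[(238,278),(328,278),(283,234),(283,321)],.119), "tcp",d["pose"][0])
k=ray(c,[(283,277.5)],.119)[0]
E
```

```text
ring ext [[ 0.4944 -0.0218  0.018 ]] w/ edges [[ 0.4609 -0.0186  0.018 ]
 [ 0.5278 -0.025   0.018 ]
 [ 0.497   0.0101  0.018 ]
 [ 0.4906 -0.0565  0.018 ]]
knob [[ 0.4945 -0.0219  0.119 ]] edges [[ 0.4717 -0.0201  0.119 ]
 [ 0.5172 -0.0245  0.119 ]
 [ 0.4967  0.002   0.119 ]
 [ 0.492  -0.049   0.119 ]] tcp [ 0.4931 -0.0234  0.1066]
```

Knob and nest agree to about 1 mm, so I'll lower straight down.

Emit:
{"fn": "step_arm", "kwargs": {
  "increments": [
    {"grip":0.4,"delta_pos":[0,0,-0.01],"twist":0},
    {"grip":0.4,"delta_pos":[0,0,-0.02],"twist":0},
    {"grip":0.4,"delta_pos":[0,0,-0.02],"twist":0},
    {"grip":0.4,"delta_pos":[0,0,-0.015],"twist":0},
    {"grip":0.4,"delta_pos":[0,0,-0.008],"twist":0},
    {"grip":0.4,"delta_pos":[0,0,-0.005],"twist":0},
    {"grip":0.4,"delta_pos":[0,0,-0.003],"twist":0},
    {"grip":0.4,"delta_pos":[0,0,-0.003],"twist":0},
    {"grip":0.4,"delta_pos":[0,0,0],"twist":0},
    {"grip":0.4,"delta_pos":[0,0,0],"twist":0}
  ]
}}

```text
clock: 18.37
position: [0.4934, -0.0239, 0.0224]
ee_rot: [0.475, 0.524, 0.475, -0.524]
contact_force: [-0.2, 0.5, 0.3]
width: 0.0447
```

Emit:
{"fn": "step_arm", "kwargs": {
  "increments": [
    {"grip":0.4,"delta_pos":[0,0,-0.0015],"twist":0},
    {"grip":0.4,"delta_pos":[0,0,-0.0015],"twist":0},
    {"grip":0.4,"delta_pos":[0,0,0],"twist":0},
    {"grip":0.4,"delta_pos":[0,0,0],"twist":0}
  ]
}}

```text
clock: 18.7
position: [0.4935, -0.0238, 0.0194]
ee_rot: [0.475, 0.524, 0.475, -0.523]
contact_force: [1.3, -1.0, 2.9]
width: 0.0447
```

Emit:
{"fn": "step_arm", "kwargs": {
  "increments": [
    {"grip":0.6,"delta_pos":[0,0,-0.0005],"twist":0},
    {"grip":0.7,"delta_pos":[0,0,0],"twist":0},
    {"grip":0.85,"delta_pos":[0,0,0],"twist":0},
    {"grip":0.85,"delta_pos":[0,0,0],"twist":0},
    {"grip":0.85,"delta_pos":[0,0,0],"twist":0},
    {"grip":0.85,"delta_pos":[0,0,0.005],"twist":0},
    {"grip":0.85,"delta_pos":[0,0,0.02],"twist":0},
    {"grip":0.85,"delta_pos":[0,0,0.03],"twist":0},
    {"grip":0.85,"delta_pos":[0,0,0.03],"twist":0},
    {"grip":0.85,"delta_pos":[0,0,0.02],"twist":0}
  ]
}}

```text
clock: 19.53
position: [0.494, -0.0239, 0.1262]
ee_rot: [0.476, 0.524, 0.474, -0.523]
contact_force: [1.1, -1.0, 0.8]
width: 0.0722
```

Emit:
{"fn": "step_arm", "kwargs": {
  "increments": [
    {"grip":0.85,"delta_pos":[-0.02,-0.02,0.02],"twist":0},
    {"grip":0.85,"delta_pos":[-0.03,-0.02,0.02],"twist":0},
    {"grip":0.85,"delta_pos":[-0.03,-0.02,0.02],"twist":0},
    {"grip":0.85,"delta_pos":[-0.03,-0.02,0.01],"twist":0},
    {"grip":0.85,"delta_pos":[0,0,0],"twist":0},
    {"grip":0.85,"delta_pos":[0,0,0],"twist":0}
  ]
}}

```text
clock: 20.03
position: [0.3824, -0.1044, 0.1946]
ee_rot: [0.475, 0.525, 0.473, -0.524]
contact_force: [0.9, 0.6, 0.3]
width: 0.0727
```

```bash
python3 - <<'E'
from rig import manip
from h import *
np.set_printoptions(precision=4,suppress=True)
s=manip.get_state();print(s["position"],s["contact_force"],s["clock"])
d=manip.get_image("side");t=manip.get_image("top")
a=cv2.resize(d["img"][100:260,180:360,::-1],(450,400),interpolation=3);b=cv2.resize(t["img"][220:290,210:305,::-1],(543,400),interpolation=3)
cv2.imwrite("pics/f7.png",cv2.resize(np.hstack([a,b]),(794,320)))
m=(t["img"][236:268,235:272].max(2)<70).astype(np.uint8);n,l,st,ce=cv2.connectedComponentsWithStats(m)
for i in range(1,n):
    if st[i,4]>60: print("dark",st[i],ce[i]+[235,236],ray(cam(t),ce[i]+[235,236],.03))
E
```

```text
[ 0.3824 -0.1044  0.1946] [0.9191 0.6333 0.3355] 20.0333
dark [  0   6  24  26 146] [246.1233 252.8767] [[ 0.4839 -0.0115  0.03  ]]
```

View pics/f7.png

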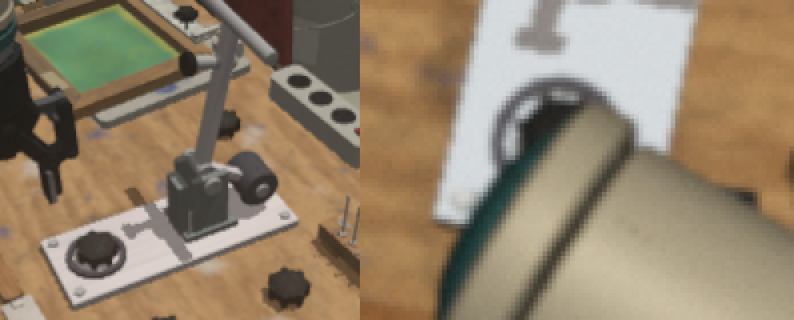

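The side crop shows the knob flat inside the nest and the arm still open; the robot covers part of the top view. I'll step aside and check the centring.

Emit:
{"fn": "step_arm", "kwargs": {
  "increments": [
    {"grip":0.85,"delta_pos":[-0.01,-0.03,0.02],"twist":0},
    {"grip":0.85,"delta_pos":[0,-0.03,0],"twist":0},
    {"grip":0.85,"delta_pos":[0,-0.03,0],"twist":0},
    {"grip":0.85,"delta_pos":[0,-0.03,0],"twist":0},
    {"grip":0.85,"delta_pos":[0,-0.03,0],"twist":0},
    {"grip":0.85,"delta_pos":[0,0,0],"twist":0},
    {"grip":0.85,"delta_pos":[0,0,0],"twist":0},
    {"grip":0.85,"delta_pos":[0,0,0],"twist":0}
  ]
}}

```text
clock: 20.8
position: [0.3734, -0.2525, 0.2124]
ee_rot: [0.474, 0.524, 0.476, -0.523]
contact_force: [-0.5, 1.2, 0.4]
width: 0.0727
```

```bash
python3 - <<'E'
from rig import manip
from h import *
np.set_printoptions(precision=4,suppress=True)
t=manip.get_image("top");c=cam(t);im=t["img"]
cv2.imwrite("pics/f8.png",cv2.resize(im[220:290,210:305,::-1],(760,560),interpolation=3))
m=(im[236:268,235:272].max(2)<60).astype(np.uint8);m=cv2.morphologyEx(m,cv2.MORPH_OPEN,np.ones((3,3)))
n,l,st,ce=cv2.connectedComponentsWithStats(m)
for i in range(1,n):
    if st[i,4]>60: print("dark",st[i],ce[i]+[235,236],ray(c,ce[i]+[235,236],.03),ray(c,ce[i]+[235,236],.037))
E
```

```text
dark [ 11   6  16  18 225] [253.4578 250.4978] [[ 0.4909 -0.0276  0.03  ]] [[ 0.4901 -0.0281  0.037 ]]
```

View pics/f8.png

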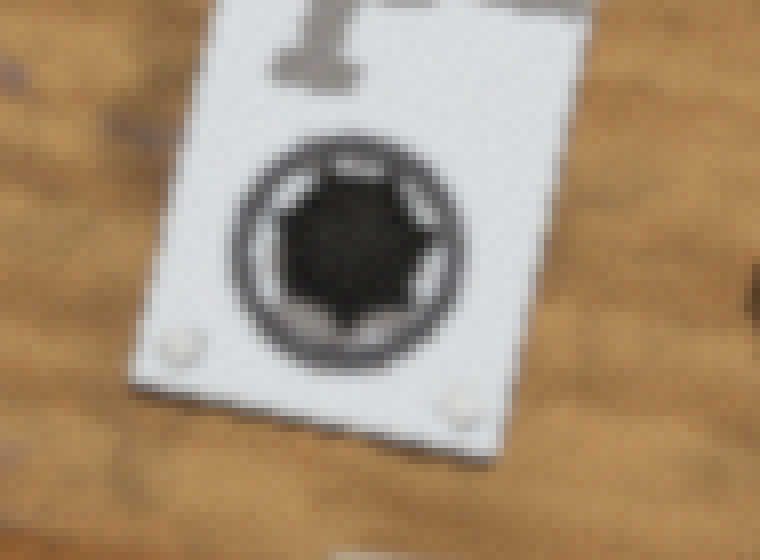

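The top crop shows the knob centred in the ring: knob at about (352,245), ring at about (347,252). That is within about 1.5 mm of (0.4908,-0.0263), so I'll hand in.

```bash
python3 -c "
from rig import manip
print(manip.sign_off())"
```

```text
the job is handed in; nothing more can be done
None
```

The arm is open with its counterweight resting on the buffer, and the knob lies in the nest. I handed the job in at about 21 s of the 72 s allowed; no verdict was reported.

- **Arm:** I gripped the bar on its left side and swung the arm slowly over the top. I felt the buffer at a handle position of about x = 0.666 m, roughly 1.75 rad. I pressed on until the force read −4.6 N, an estimated 2.3 mm of buffer travel. Then I eased back to about 0 N and let go, and later pictures show the arm still resting open.
- **Knob:** I took the rightmost look-alike, gripped it at 45 mm and lowered it until the nest floor pushed back at about 3 N.
- **Last checks:** The side view shows the knob lying flat, and the top view puts it within about 1.5 mm of the nest's centre. The robot stood clear of everything at hand-in. I never drove near the tape or bolts, but I did not measure them again at the end.
- **Disagreements:**
  - The top and wrist cameras differed by about 3 mm on the nest position. I aligned the knob and nest within a single wrist picture, so the offset cancelled.
  - The bar moved about 4 mm in the fingers during the swing, with up to 15 N of sideways force. I corrected for it on the way.

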